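Unstack the nested paint pots and lay out the colour-grinding desk

ROBOT

A 6-joint arm with a two-finger parallel gripper is mounted at the origin on the work surface. World frame = base frame: x ahead of the robot, y to its left, z up, the work surface at z = 0. Lengths are in m, angles in rad, forces in N, time in s.
With the tool pointing down it reaches from about 0.25 to 0.725 m from the base axis. Payload 9.7 kg.
Tool frame: the origin (TCP) lies at the centre of the arm's flange, where the gripper is bolted on; the fingertips stand 173 mm ahead of it and the grasp point (between the pads) lies 155 mm ahead of it; z points along the fingers, y is the direction in which the jaws open and shut (so a half turn about z gives the same grasp; the last joint's range is limited). The gripper opens to 85 mm and grips with 20 to 120 N. Pads are 22 mm wide; open, the fingers measure 114 mm over their backs; the gripper's body (76 mm by 85 mm) begins 54 mm behind the grasp point. The pads swing forward as they close: fully open they stand 13 mm farther back than shut.
Start: joints at [-1.226, 0.087, 0.176, 1.66, 0, 1.571], TCP at [0.186, -0.518, 0.405] pointing down, gripper open.
Joint ranges: [-3.13, 3.13], [-0.85, 1.81], [-1.15, 1.24], [-2.2, 2.28], [-1.44, 1.52], [-3.14, 3.14]. Speed limits (rad/s): [2.22, 2.22, 2.57, 3.14, 3.14, 3.14].

INTERFACE

Orientations are given as a 3x3 rotation matrix whose columns are the frame's x, y, z axes.
In Python, from bench import state, get_image, calibration, close_job, regions_of gives the robot as it stands. The module is installed in compiled form; this text tells all that it offers.
- The arm moves only by the tool play_rows, never from a script. Its argument "steps" is a list of rows, each a list of 6 numbers: the shift along the world's x, y, z in units of 40 mm (1.0 is 40 mm), then the turn, a rotation vector about the world's x, y, z in units of 5 degrees (1.0 is 5 degrees). A call has 1 to 12 rows; each row shifts and turns the commanded pose from where the row before left it; what a row does not reach is not made up. A row lasts 1/12 s, in which the tool goes at most 41.7 mm and 7.16 degrees, less where a joint would pass 70% of its speed; a pose out of reach is approached as far as the arm can. A call is refused whole if a number of a shift passes 1 or a number of a turn 1, either way. A call with a gripper value outside its range is refused whole. "hand" is the finger opening in mm, from 0 to 85.4, set as the call begins (left out, the last holds). The fingers move at their own pace and stop on an object; "grip_force" is the grip in N (left out, the last holds). Time passes only in rows, so rows that do not move let the fingers close. It gives the time, the measured TCP pose, the force and the opening at its end, in the units of the state.
- state(): the state, without advancing time (a new reading comes with each control period).
- get_image(name): name is "scene" or "top" or "wrist"; returns the picture (400x640x3 uint8, red, green, blue); there is no depth.
- calibration(name): a dict with "fx", "fy", "cx", "cy" (pixels), "rvec" (rotation vector, rad) and "tvec" (3), from world to camera coordinates, as OpenCV has them; the wrist camera has in their place "hand_eye" (4x4, takes a point from camera to tool coordinates, whose origin is the TCP and whose axes are the flange's). Camera axes: x right, y down, z forward; pixel columns grow to the right and rows downward; lengths in m; the calibration is good to about 2 mm. A picture is of the moment at which its call begins: read the wrist's pose just before it. calibration takes no time and is no camera call.
- close_job(): hands the job in, once; it reports no verdict.
Trained networks look in the newest picture that a camera, given by its name, has taken for a name from the list of things; names that differ only in an ending like _2 or _b are one class to them, and where a whole thing is asked for, a point or a joint stands for the part that bears it (a point fixed in the world has none). Each returns a list of dicts, best first, with "score" (0 to 1); they miss things now and then, are a little off and sometimes report something else, mostly with a low value. They report only what shows in the picture. A call takes as long as a camera call. They do not tell look-alikes from the thing itself.
- regions_of(target, camera): "region" (400x640 bool, what is visible of it) and "bbox" ([centre column, centre row, width, height] in pixels, round what is visible of it).
The state is a dict: "time": time; "joint_pos": joint angles; "dq": joint speeds; "effort": joint torques, N m; "ee_pos": TCP position; "tcp_rot": TCP orientation; "ft_force": force on the tool from outside, world axes, zero at the start; "torque": the same for the moment, N m; "finger_gap": finger opening in m.
Only numpy, scipy, OpenCV 4.12 (cv2) and the standard library are available. Lean on these libraries where they do the work, as an engineer would, in place of code of your own. Each camera call takes 0.05 s, during which the arm holds its last target. There are 200 camera calls.

TASK

Take the stack of nested paint pots apart from the top down, one thing at a time and without dragging up the pot beneath: first stand the muller upright in the middle of the marble slab, then set the red, the yellow and the blue pot, in that order, upright in the middle of the coaster of its own colour. Never let the muller tip over, and leave the pot of brushes and the white bird where they stand.

Things in the scene. Friction and masses are not known exactly. Their poses are not given: they have to be found in the camera images.
- muller: small paint muller (grinding tool) of clear green glass with a dark wooden knob, 80 mm tall. Origin: centre of underside, z up. Round foot 30 mm across and 12 mm high, tapering to a 14 mm neck from 24 to 50 mm up; knob 24 mm across from 56 to 74 mm up (grip it there). Starts standing loose on the inner floor of the red pot. About 0.06 to 0.13 kg.
- red_pot: red round open pot, 46 mm outside at the rim, 42 at the foot, 52 tall, wall 3, inner floor 10 mm up. Origin: centre of underside, z up. Flat lug 20 wide, 3 thick juts 14 mm from the rim to the pot's +x, 1 mm below the top; +y, -y sides bare. Starts in the yellow pot, rim 14 mm above its rim. Nested pots stand loose (2 mm play) on the floor below, lugs fanned. 0.07-0.23 kg.
- yellow_pot: yellow round open pot, 56 mm outside at the rim, 52 at the foot, 48 tall, wall 3, inner floor 10 mm up. Origin: centre of underside, z up. Flat lug 20 wide, 3 thick juts 14 mm from the rim to the pot's +x, 1 mm below the top; +y, -y sides bare. Starts in the blue pot, rim 14 mm above its rim. Nested pots stand loose (2 mm play) on the floor below, lugs fanned. 0.07-0.23 kg.
- blue_pot: blue round open pot, 66 mm outside at the rim, 62 at the foot, 44 tall, wall 3, inner floor 10 mm up. Origin: centre of underside, z up. Flat lug 20 wide, 3 thick juts 14 mm from the rim to the pot's +x, 1 mm below the top; +y, -y sides bare. Starts at the bottom, on the desk. Nested pots stand loose (2 mm play) on the floor below, lugs fanned. 0.07-0.23 kg.
- red_coaster: red round flat coaster with a cork middle, 90 mm across, 8 mm thick, fixed to the desk. Origin at the centre of its underside, so its top is at +8 mm. Place of the red pot.
- yellow_coaster: yellow round flat coaster with a cork middle, 90 mm across, 8 mm thick, fixed to the desk. Origin at the centre of its underside, so its top is at +8 mm. Place of the yellow pot.
- blue_coaster: blue round flat coaster with a cork middle, 90 mm across, 8 mm thick, fixed to the desk. Origin at the centre of its underside, so its top is at +8 mm. Place of the blue pot.
- slab: square white marble grinding slab, 100 x 100 x 15 mm, fixed to the desk. Origin at the centre of its underside, so its top is at +15 mm; x and y along its sides. Place of the muller.
- brush_pot: bystander: round terracotta pot of brushes, 72 mm across, pot 90 mm tall, brushes to about 195 mm. Origin at the centre of its underside. Loose.
- bird: bystander: white ceramic bird on a 70 x 70 x 24 mm light wooden block, 87 mm tall in all. Origin at the centre of its underside. Loose.
There are look-alikes about, which are no part of the job. There is more than one size of the blue_pot; the one meant has the size given above.

How it is judged:
On the way, in this order (a step that is already met when the one before it is completed fails the run):
1. the muller stands in the middle of the slab, let go (horizontal distance between muller and slab below 0.015 m and z of muller in the frame of slab between 0.011 and 0.019 m and angle between muller's own z axis and vertical below 0.1 rad and linear speed of muller below 0.02 m/s and angular speed of muller below 0.3 rad/s and contact force between muller and the fingers below 0.05 N), for 0.2 s.
2. the red pot stands in the middle of the red coaster, let go (horizontal distance between red_pot and red_coaster below 0.012 m and z of red_pot in the frame of red_coaster between 0.004 and 0.012 m and angle between red_pot's own z axis and vertical below 0.1 rad and linear speed of red_pot below 0.02 m/s and angular speed of red_pot below 0.3 rad/s and contact force between red_pot and the fingers below 0.05 N), for 0.2 s.
3. the yellow pot stands in the middle of the yellow coaster, let go (horizontal distance between yellow_pot and yellow_coaster below 0.012 m and z of yellow_pot in the frame of yellow_coaster between 0.004 and 0.012 m and angle between yellow_pot's own z axis and vertical below 0.1 rad and linear speed of yellow_pot below 0.02 m/s and angular speed of yellow_pot below 0.3 rad/s and contact force between yellow_pot and the fingers below 0.05 N), for 0.2 s.
4. the blue pot stands in the middle of the blue coaster, let go (horizontal distance between blue_pot and blue_coaster below 0.012 m and z of blue_pot in the frame of blue_coaster between 0.004 and 0.012 m and angle between blue_pot's own z axis and vertical below 0.1 rad and linear speed of blue_pot below 0.02 m/s and angular speed of blue_pot below 0.3 rad/s and contact force between blue_pot and the fingers below 0.05 N), for 0.2 s.
At the end, for the whole second after the job is handed in: The muller stands upright on the slab within 15 mm of its centre, and each pot stands upright on the coaster of its own colour within 12 mm of its centre; all (within 0.1 rad of upright and 4 mm of the surface's height) are released and at rest (all of step 1 and all of step 2 and all of step 3 and all of step 4); the robot touches nothing.
It fails at once if the muller tips over (more than 0.6 rad) (angle between muller's own z axis and vertical above 0.6 rad).
It fails at once if the red pot is lifted more than 20 mm with the muller in it (horizontal distance between muller and red_pot below 0.012 m and z of muller in the frame of red_pot between 0 and 0.025 m and height (world z) of red_pot above 0.04 m).
It fails at once if the yellow pot is lifted more than 20 mm with the red pot still in it (horizontal distance between red_pot and yellow_pot below 0.012 m and z of red_pot in the frame of yellow_pot between 0 and 0.025 m and height (world z) of yellow_pot above 0.03 m).
It fails at once if the blue pot is lifted more than 20 mm with the yellow pot still in it (horizontal distance between yellow_pot and blue_pot below 0.012 m and z of yellow_pot in the frame of blue_pot between 0 and 0.025 m and height (world z) of blue_pot above 0.02 m).
It fails at once if the pot of brushes or the bird is moved more than 20 mm (distance of any of brush_pot, bird from where it was at the start of the episode above 0.02 m).
It also fails if it takes over 136 s, if anything falls off the work surface, if the arm or the gripper's body presses on something with over 40 N, if the wrist force passes 120 N, or if a joint passes its speed limit or range.

## Working session

There is one attempt and no reset: what is moved stays moved. The work goes in short steps, Python scripts to look and compute and a tool call to move; the robot and the scene stay as the last step left them, time stands still between calls to the robot, and variables do not carry over. Pictures are saved under pics/ and viewed, on a budget of 14 in all, crops included, one or two more only if the job needs it, and the job is handed in when it is done.

Besides the shell and the picture viewer there is one more tool, called after "Call:" as name([rows], argument=value, ...), one row to a line, values as JSON. play_rows: Moves the arm, as the interface text tells. Its arguments: {"type":"object","properties":{"steps":{"type":"array"},"hand":{"type":"number"},"grip_force":{"type":"number"}},"required":["steps"]}

```bash
mkdir -p pics; cat > h.py <<'E'
import numpy as np, cv2
from bench import *
def save(n,f):
    im=get_image(n); cv2.imwrite('pics/'+f,im[:,:,::-1]); return im
def cam(n):
    c=calibration(n); K=np.array([[c['fx'],0,c['cx']],[0,c['fy'],c['cy']],[0,0,1]])
    if 'hand_eye' in c:
        s=state(); T=np.eye(4); T[:3,:3]=s['tcp_rot']; T[:3,3]=s['ee_pos']
        M=np.linalg.inv(T@np.array(c['hand_eye'])); return K,M[:3,:3],M[:3,3]
    return K,cv2.Rodrigues(np.array(c['rvec'],float))[0],np.array(c['tvec'],float).ravel()
def pix2w(n,u,v,z):
    K,R,t=cam(n); d=R.T@np.linalg.solve(K,[u,v,1]); o=-R.T@t
    return o+d*(z-o[2])/d[2]
def w2pix(n,p):
    K,R,t=cam(n); q=K@(R@np.array(p)+t); return q[:2]/q[2]
E
python3 - <<'E'
from h import *
a=save('top','top1.png'); b=save('scene','sc1.png')
s=state(); print({k:np.round(v,3) for k,v in s.items()})
for n in('top','scene'):
    K,R,t=cam(n); print(n,np.round(K[0],1),np.round(-R.T@t,3))
for o in['muller','red_pot','yellow_pot','blue_pot','red_coaster','yellow_coaster','blue_coaster','slab','brush_pot','bird']:
    for r in regions_of(o,'top')[:3]: print(o,round(r['score'],2),np.round(r['bbox']))
E
```

```text
{'time': np.float64(0.1), 'joint_pos': array([-1.226,  0.087,  0.175,  1.66 ,  0.   ,  1.571]), 'dq': array([-0.001,  0.001,  0.001,  0.001, -0.   , -0.001]), 'effort': array([-0.0000e+00, -5.2156e+01,  4.6565e+01,  1.6000e-02, -0.0000e+00,
       -0.0000e+00]), 'ee_pos': array([ 0.186, -0.518,  0.404]), 'tcp_rot': array([[ 0.941,  0.338, -0.   ],
       [ 0.338, -0.941,  0.001],
       [ 0.   , -0.001, -1.   ]]), 'ft_force': array([ 0.122, -0.491,  0.003]), 'torque': array([-0.041, -0.05 ,  0.016]), 'finger_gap': np.float64(0.085)}
top [477.4   0.  316.1] [0.299 0.005 1.162]
scene [408.1   0.  315.2] [ 0.818 -0.167  0.747]
muller 0.62 [389. 203.  21.  13.]
red_pot 0.63 [391. 205.  22.  28.]
yellow_pot 0.43 [377. 208.  17.  19.]
yellow_pot 0.24 [218. 215.  55.  50.]
blue_pot 0.87 [442. 214.  45.  46.]
blue_pot 0.85 [413. 277.  44.  42.]
blue_pot 0.48 [384. 201.  22.  33.]
red_coaster 0.58 [263. 132.  37.  38.]
yellow_coaster 0.93 [305. 188.  37.  38.]
blue_coaster 0.76 [366. 113.  37.  29.]
slab 0.57 [219. 215.  51.  57.]
brush_pot 0.96 [182. 126.  45.  44.]
bird 0.61 [437. 151.  40.  31.]
```

View pics/top1.png

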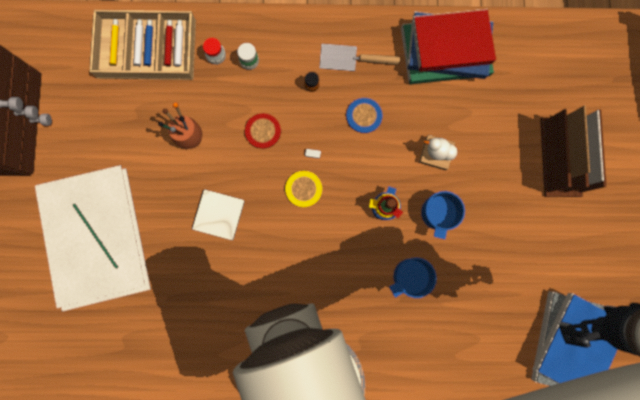

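View pics/sc1.png

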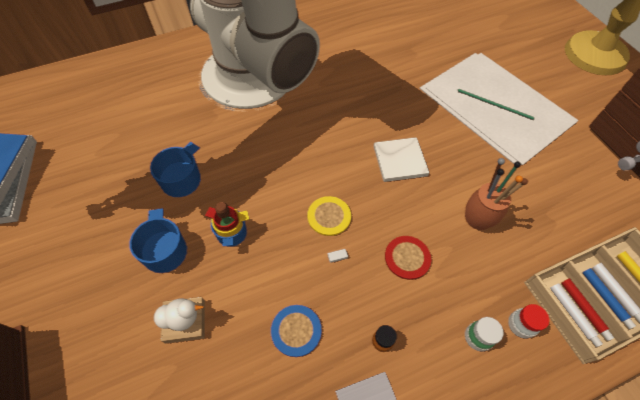

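The top view shows the stack near (386,205), with the lugs blue up, yellow left and red lower right. The coasters are at red (263,131), yellow (304,189) and blue (364,115), and the slab at (218,214). Two larger blue pots at (442,212) and (413,277) are decoys.

```bash
cat > m.py <<'E'
from h import *
for cn in('top','scene'):
    im=get_image(cn)
    hsv=cv2.cvtColor(im,cv2.COLOR_RGB2HSV)
    for o,z in[('red_coaster',.008),('yellow_coaster',.008),('blue_coaster',.008),('slab',.015),('brush_pot',.09),('bird',.024)]:
        rr=regions_of(o,cn)
        for r in rr[:1]:
            m=r['region'].astype(np.uint8)
            c,_=cv2.findContours(m,0,2); c=max(c,key=cv2.contourArea)
            P=np.array([pix2w(cn,u,v,z)[:2] for u,v in cv2.convexHull(c)[:,0,:]]).astype(np.float32)
            if o=='slab': print(cn,o,cv2.minAreaRect(P))
            else: print(cn,o,round(r['score'],2),np.round(cv2.minEnclosingCircle(P)[0],4),round(cv2.minEnclosingCircle(P)[1],4))
    for o,pts in {'top':[(218,214),(386,205)],'scene':[(402,159),(228,218)]}.items():
        if o==cn: print(cn,[np.round(pix2w(cn,*p,z),3) for p,z in zip(pts,(.015,.07))])
E
python3 m.py
```

```text
top red_coaster 0.57 [0.6107 0.1208] 0.0453
top yellow_coaster 0.86 [0.4646 0.0171] 0.0454
top blue_coaster 0.78 [ 0.6512 -0.1328] 0.0462
top slab ((0.3987247943878174, 0.22118516266345978), (0.10042015463113785, 0.10162562131881714), 74.49282836914062)
top brush_pot 0.74 [0.5948 0.299 ] 0.0593
top bird 0.67 [ 0.5547 -0.3071] 0.0494
top [array([0.399, 0.223, 0.015]), array([ 0.418, -0.173,  0.07 ])]
scene yellow_coaster 0.93 [0.4681 0.0154] 0.046
scene blue_coaster 0.96 [ 0.6519 -0.1316] 0.0456
scene slab ((0.404653400182724, 0.21863198280334473), (0.1058591827750206, 0.10859271138906479), 75.7715835571289)
scene brush_pot 0.61 [0.4475 0.1797] 0.0638
scene bird 0.9 [ 0.5605 -0.3093] 0.0509
scene [array([0.407, 0.221, 0.015]), array([ 0.427, -0.175,  0.07 ])]
```

```bash
python3 - <<'E'
from h import *
c=calibration('wrist'); print(np.round(c['hand_eye'],3),c['fx'],c['cx'],c['cy'])
E
```

```text
[[ 0.    -0.948 -0.32   0.082]
 [ 1.     0.    -0.     0.   ]
 [ 0.    -0.32   0.948  0.031]
 [ 0.     0.     0.     1.   ]] 295.9352798306728 319.88609847724734 196.86900974546458
```

Call:
play_rows([
  [0.4,0.8,0,0,0,0],
  [0.4,0.8,0,0,0,0],
  [0.4,0.8,0,0,0,0],
  [0.4,0.8,0,0,0,0],
  [0.4,0.8,0,0,0,0],
  [0.4,0.8,0,0,0,0],
  [0.4,0.8,0,0,0,0],
  [0.4,0.8,0,0,0,0],
  [0.4,0.8,0,0,0,0],
  [0.4,0.8,0,0,0,0],
  [0,0,0,0,0,0],
  [0,0,0,0,0,0],
])

```text
time: 2.3
ee_pos: [0.3465, -0.1961, 0.4049]
tcp_rot: [[0.94, 0.342, 0.001], [0.342, -0.94, -0.0], [0.0, 0.0, -1.0]]
ft_force: [0.3, -0.9, 0.2]
finger_gap: 0.0857
```

```bash
python3 - <<'E'
from h import *
im=save('wrist','w1.png'); p=w2pix('wrist',[.42,-.174,.07]); print(p)
u,v=p.astype(int); u0=max(0,min(440,u-100)); v0=max(0,min(250,v-75))
cv2.imwrite('pics/w1c.png',cv2.resize(im[v0:v0+150,u0:u0+200,::-1],None,fx=4,fy=4,interpolation=3)); print(u0,v0)
E
```

```text
[322.86521192 101.80862277]
222 26
```

View pics/w1c.png

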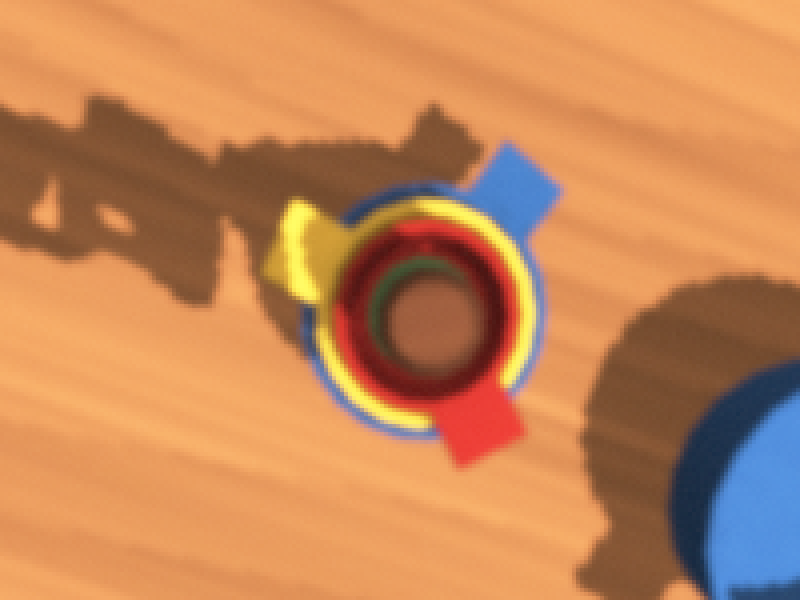

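```bash
python3 - <<'E'
from h import *
f=lambda x,y,z: pix2w('wrist',222+x/4-.375,26+y/4-.375,z)[:2]
print('knob',f(436,322,.107))
for n,c,l,z in[('red',(427,315),(492,447),.072),('yel',(425,315),(280,238),.058),('blue',(424,312),(537,165),.044)]:
    a,b=f(*c,z),f(*l,z-.001); d=b-a; print(n,a,b,np.degrees(np.arctan2(d[1],d[0])),np.linalg.norm(d))
s=state(); print(s['ee_pos'],np.degrees(np.arctan2(s['tcp_rot'][1,1],s['tcp_rot'][0,1])))
E
```

```text
knob [ 0.41933271 -0.18098826]
red [ 0.41961156 -0.17983046] [ 0.39534284 -0.20641885] -132.38846212775624 0.03599879769681275
yel [ 0.41927398 -0.17981883] [ 0.42416344 -0.13929348] 83.12040625816135 0.040819242892823876
blue [ 0.41972484 -0.17974987] [ 0.46334078 -0.19452837] -18.71806089564596 0.04605165094710826
[ 0.34609911 -0.19711838  0.40480141] -70.11572682809296
```

The crop shows the knob at (436,322) and all three rims concentric near (425,315). The lug tips are red (492,447), yellow (280,238) and blue (537,165). The measured lug radii match the given sizes to about 1 mm, so I'll go for the muller.

Call:
play_rows([
  [0.31,0.065,0,0,0,0.93],
  [0.31,0.065,0,0,0,0.93],
  [0.31,0.065,0,0,0,0.93],
  [0.3,0.065,0,0,0,0.93],
  [0.3,0.07,0,0,0,0.93],
  [0.3,0.07,0,0,0,0.95],
  [0,0,-0.5,0,0,0],
  [0,0,-0.5,0,0,0],
  [0,0,-0.5,0,0,0],
  [0,0,0,0,0,0],
  [0,0,0,0,0,0],
], hand=60, grip_force=40)

```text
time: 3.27
ee_pos: [0.4185, -0.1826, 0.3443]
tcp_rot: [[0.674, 0.739, -0.002], [0.739, -0.674, 0.001], [-0.001, -0.002, -1.0]]
ft_force: [0.2, 0.5, 0.5]
finger_gap: 0.0597
```

```bash
python3 - <<'E'
from h import *
im=save('wrist','w2.png'); s=state(); print(s['ee_pos'],s['tcp_rot'],s['finger_gap'])
for p in([.4193,-.181,.107],[.4195,-.18,.072]): print(w2pix('wrist',p))
E
```

```text
[ 0.41877917 -0.18254752  0.34541164] [[ 6.73532959e-01  7.39157188e-01  6.67089000e-05]
 [ 7.39157190e-01 -6.73532950e-01 -1.15752962e-04]
 [-4.06289919e-05  1.27271798e-04 -9.99999991e-01]] 0.059843344312541125
[318.86939051 209.79160241]
[318.37774931 194.17482328]
```

View pics/w2.png

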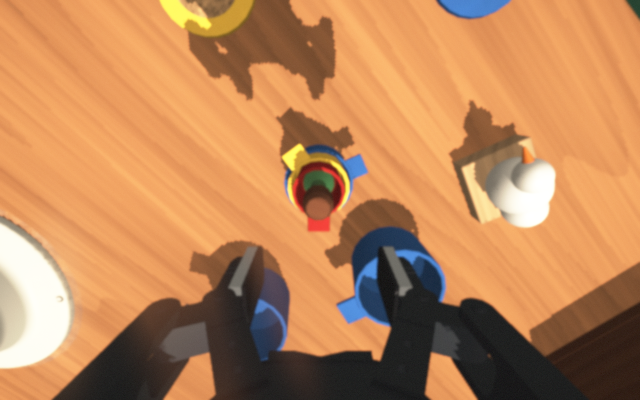

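The wrist view has the knob at (318,208), within 2 px of the prediction, and the fingers straddle it. Next I descend and grip.

Call:
play_rows([
  [0.02,0.04,-0.4,0,0,0],
  [0,0,-0.5,0,0,0],
  [0,0,-0.5,0,0,0],
  [0,0,-0.5,0,0,0],
  [0,0,-0.3,0,0,0],
  [0,0,-0.13,0,0,0],
  [0,0,0,0,0,0],
  [0,0,0,0,0,0],
  [0,0,0,0,0,0],
])

```text
time: 4.07
ee_pos: [0.4203, -0.1803, 0.2529]
tcp_rot: [[0.672, 0.74, 0.002], [0.74, -0.672, -0.001], [0.001, 0.002, -1.0]]
ft_force: [-0.5, -0.0, 0.1]
finger_gap: 0.06
```

Call:
play_rows([
  [0,0,0,0,0,0],
  [0,0,0,0,0,0],
  [0,0,0,0,0,0],
  [0,0,0,0,0,0],
  [0,0,0,0,0,0],
  [0,0,0,0,0,0],
  [0,0,0,0,0,0],
  [0,0,0,0,0,0],
  [0,0,0,0,0,0],
  [0,0,0,0,0,0],
], hand=10, grip_force=40)

```text
time: 4.9
ee_pos: [0.42, -0.18, 0.252]
tcp_rot: [[0.672, 0.74, 0.001], [0.74, -0.672, -0.0], [0.0, 0.001, -1.0]]
ft_force: [-1.8, 1.5, 5.7]
finger_gap: 0.0223
```

Call:
play_rows([
  [0,0,0.3,0,0,0],
  [0,0,0.4,0,0,0],
  [0,0,0.4,0,0,0],
  [0,0,0.4,0,0,0],
  [0,0,0.4,0,0,0],
  [0,0,0.3,0,0,0],
  [0,0,0.3,0,0,0],
  [0,0,0,0,0,0],
])

```text
time: 5.57
ee_pos: [0.4202, -0.1802, 0.354]
tcp_rot: [[0.672, 0.74, 0.003], [0.74, -0.672, -0.001], [0.001, 0.003, -1.0]]
ft_force: [0.1, -0.4, -1.5]
finger_gap: 0.0228
```

```bash
python3 - <<'E'
from h import *
save('wrist','w3.png'); save('scene','s3.png'); s=state(); print(s['ee_pos'],s['finger_gap'],s['ft_force'])
E
```

```text
[ 0.41999934 -0.18007393  0.35144081] 0.02215990650521888 [-0.0650845   0.16952162 -1.9682518 ]
```

View pics/w3.png

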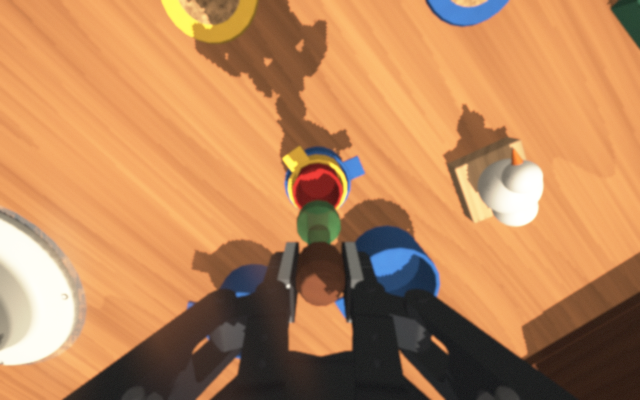

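The muller is held, with a 22 mm gap and the foot hanging straight at (318,218). The red pot is still nested. I'm carrying it to the slab.

Call:
play_rows([
  [-0.01,0.2,0,0,0,0],
  [-0.02,0.4,0,0,0,0],
  [-0.02,0.5,0,0,0,0],
  [-0.02,0.5,0,0,0,0],
  [-0.02,0.5,0,0,0,0],
  [-0.02,0.5,0,0,0,0],
  [-0.02,0.5,0,0,0,0],
  [-0.02,0.5,0,0,0,0],
  [-0.02,0.5,0,0,0,0],
  [-0.02,0.5,0,0,0,0],
  [-0.02,0.4,0,0,0,0],
])

```text
time: 6.58
ee_pos: [0.4109, 0.0216, 0.3505]
tcp_rot: [[0.672, 0.741, -0.002], [0.741, -0.672, 0.0], [-0.001, -0.001, -1.0]]
ft_force: [0.6, -0.8, -1.3]
finger_gap: 0.0227
```

Call:
play_rows([
  [-0.02,0.4,0,0,0,0],
  [-0.02,0.5,0,0,0,0],
  [-0.02,0.5,0,0,0,0],
  [-0.02,0.5,0,0,0,0],
  [-0.02,0.5,0,0,0,0],
  [-0.02,0.5,0,0,0,0],
  [-0.02,0.5,0,0,0,0],
  [-0.02,0.5,0,0,0,0],
  [-0.02,0.5,0,0,0,0],
  [-0.02,0.4,0,0,0,0],
  [-0.01,0.2,0,0,0,0],
  [0,0,0,0,0,0],
])

```text
time: 7.58
ee_pos: [0.4026, 0.2212, 0.3505]
tcp_rot: [[0.671, 0.742, -0.001], [0.742, -0.671, -0.001], [-0.001, -0.001, -1.0]]
ft_force: [0.0, -0.9, -1.6]
finger_gap: 0.0227
```

```bash
python3 - <<'E'
from h import *
save('wrist','w4.png'); s=state(); print(s['ee_pos'],s['finger_gap'],s['ft_force'])
for o,z in[('slab',.015),('red_coaster',.008),('yellow_coaster',.008)]:
  for r in regions_of(o,'wrist')[:1]:
    c,_=cv2.findContours(r['region'].astype(np.uint8),0,2); c=max(c,key=cv2.contourArea)
    P=np.array([pix2w('wrist',u,v,z)[:2] for u,v in cv2.convexHull(c)[:,0,:]],np.float32)
    print(o,r['score'],cv2.minAreaRect(P) if o=='slab' else cv2.minEnclosingCircle(P),r['bbox'])
p=s['ee_pos']; print(w2pix('wrist',[p[0],p[1],p[2]-.21]),w2pix('wrist',[.402,.2205,.015]))
E
```

```text
[0.40270241 0.22036661 0.35072602] 0.02272164173385209 [-0.06056695 -0.1809034  -0.93938265]
slab 0.94 ((0.3993392288684845, 0.2236434817314148), (0.10171632468700409, 0.10035936534404755), 75.34141540527344) [313.1, 170.7, 124.1, 113.4]
red_coaster 0.85 ((0.6083745360374451, 0.12165884673595428), 0.04678777605295181) [535.8, 113.7, 94.7, 93.3]
yellow_coaster 0.85 ((0.4630002975463867, 0.020659921690821648), 0.047929663211107254) [470.1, 259.9, 78.9, 66.7]
[318.32578803 226.15598453] [318.31847434 177.63237059]
```

View pics/w4.png

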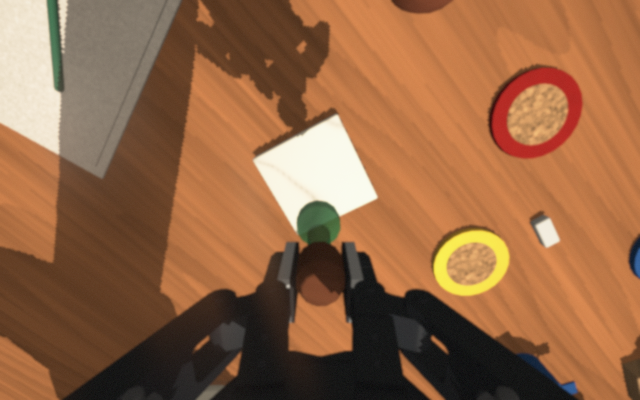

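The slab is centred near (315,172), which the wrist camera puts at (0.400, 0.223), and all three cameras agree. Now I lower the muller gently.

Call:
play_rows([
  [-0.03,0.03,-0.2,0,0,0],
  [-0.03,0.02,-0.3,0,0,0],
  [0,0,-0.4,0,0,0],
  [0,0,-0.4,0,0,0],
  [0,0,-0.4,0,0,0],
  [0,0,-0.4,0,0,0],
  [0,0,-0.3,0,0,0],
  [0,0,-0.2,0,0,0],
  [0,0,-0.1,0,0,0],
  [0,0,-0.05,0,0,0],
  [0,0,0,0,0,0],
  [0,0,0,0,0,0],
])

```text
time: 8.78
ee_pos: [0.4009, 0.222, 0.2421]
tcp_rot: [[0.672, 0.74, 0.001], [0.74, -0.672, 0.0], [0.001, 0.0, -1.0]]
ft_force: [0.1, -0.9, -1.3]
finger_gap: 0.0221
```

Call:
play_rows([
  [0,0,-0.05,0,0,0],
  [0,0,0,0,0,0],
  [0,0,0,0,0,0],
])

```text
time: 9.03
ee_pos: [0.4008, 0.222, 0.2397]
tcp_rot: [[0.672, 0.74, 0.0], [0.74, -0.672, 0.0], [0.0, 0.0, -1.0]]
ft_force: [0.7, 0.7, -0.6]
finger_gap: 0.0226
```

Call:
play_rows([
  [0,0,-0.04,0,0,0],
  [0,0,0,0,0,0],
  [0,0,0,0,0,0],
])

```text
time: 9.28
ee_pos: [0.4007, 0.222, 0.2378]
tcp_rot: [[0.672, 0.74, -0.0], [0.74, -0.672, -0.0], [-0.0, -0.0, -1.0]]
ft_force: [0.5, 0.2, -1.0]
finger_gap: 0.0223
```

Call:
play_rows([
  [0,0,-0.03,0,0,0],
  [0,0,0,0,0,0],
  [0,0,0,0,0,0],
])

```text
time: 9.53
ee_pos: [0.4008, 0.2221, 0.2371]
tcp_rot: [[0.672, 0.74, 0.001], [0.74, -0.672, 0.0], [0.001, 0.0, -1.0]]
ft_force: [-0.6, 0.8, 2.8]
finger_gap: 0.0228
```

Call:
play_rows([
  [0,0,-0.03,0,0,0],
  [0,0,0,0,0,0],
  [0,0,0,0,0,0],
])

```text
time: 9.78
ee_pos: [0.4009, 0.2222, 0.237]
tcp_rot: [[0.672, 0.74, 0.002], [0.74, -0.672, 0.002], [0.002, 0.0, -1.0]]
ft_force: [-3.1, 0.1, 11.9]
finger_gap: 0.0227
```

Contact at 12 N. I back off 1 mm and open gently.

Call:
play_rows([
  [0,0,0.03,0,0,0],
  [0,0,0,0,0,0],
  [0,0,0,0,0,0],
])

```text
time: 10.03
ee_pos: [0.4008, 0.2221, 0.2371]
tcp_rot: [[0.672, 0.74, 0.001], [0.74, -0.672, 0.001], [0.001, 0.0, -1.0]]
ft_force: [-0.8, 0.6, 6.3]
finger_gap: 0.0229
```

Call:
play_rows([
  [0,0,0,0,0,0],
  [0,0,0,0,0,0],
  [0,0,0,0,0,0],
  [0,0,0,0,0,0],
], hand=30)

```text
time: 10.37
ee_pos: [0.4006, 0.2219, 0.2363]
tcp_rot: [[0.672, 0.74, -0.001], [0.74, -0.672, -0.0], [-0.001, -0.0, -1.0]]
ft_force: [0.1, 0.9, -0.2]
finger_gap: 0.0301
```

Call:
play_rows([
  [0,0,0,0,0,0],
  [0,0,0,0,0,0],
  [0,0,0,0,0,0],
  [0,0,0,0,0,0],
  [0,0,0.2,0,0,0],
  [0,0,0.4,0,0,0],
  [0,0,0.5,0,0,0],
  [0,0,0.5,0,0,0],
  [0,0,0.5,0,0,0],
  [0,0,0.5,0,0,0],
  [0,0,0.4,0,0,0],
  [0,0,0,0,0,0],
], hand=70)

```text
time: 11.37
ee_pos: [0.401, 0.2221, 0.3606]
tcp_rot: [[0.672, 0.74, 0.004], [0.74, -0.672, 0.002], [0.005, 0.002, -1.0]]
ft_force: [0.1, -0.2, 0.4]
finger_gap: 0.07
```

```bash
python3 - <<'E'
from h import *
save('wrist','w5.png'); s=state(); print(s['ee_pos'],s['finger_gap'],s['ft_force'])
print(w2pix('wrist',[.4005,.2225,.086]),w2pix('wrist',[.4005,.2225,.095]))
K,R,t=cam('wrist')
for r in regions_of('muller','wrist')[:1]: print(r['bbox'])
for q in([.4,.2225,.015],[.4,.2225,.095]): print(np.round(w2pix('scene',q)))
E
```

```text
[0.40091344 0.22209879 0.35871497] 0.06991285648034672 [ 2.31764688e-01  4.04498732e-02 -5.27278140e-05]
[318.79658646 197.94331335] [318.77211973 201.39930404]
[316.9, 189.2, 27.5, 48.2]
[401. 157.]
[408. 133.]
```

View pics/w5.png

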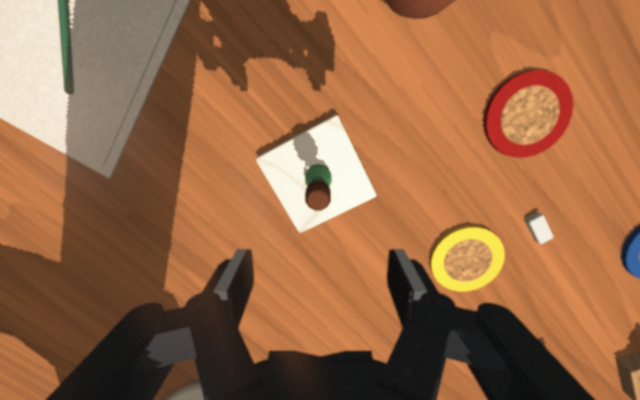

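The muller stands upright mid-slab, with the foot at (318,176) against the slab centre at (316,174). Back to the stack for the red pot.

Call:
play_rows([
  [0.04,-0.86,0,0,0,0],
  [0.04,-0.86,0,0,0,0],
  [0.04,-0.86,0,0,0,0],
  [0.04,-0.86,0,0,0,0],
  [0.04,-0.86,0,0,0,0],
  [0.04,-0.86,0,0,0,0],
  [0.04,-0.86,0,0,0,0],
  [0.04,-0.86,0,0,0,0],
  [0.04,-0.86,0,0,0,0],
  [0.04,-0.86,0,0,0,0],
  [0.04,-0.86,0,0,0,0],
  [0.02,-0.59,0,0,0,0],
], hand=75)

```text
time: 12.47
ee_pos: [0.4186, -0.1825, 0.3555]
tcp_rot: [[0.673, 0.739, -0.001], [0.739, -0.673, 0.0], [-0.001, -0.001, -1.0]]
ft_force: [0.3, 0.8, -0.9]
finger_gap: 0.0753
```

Call:
play_rows([
  [0,0,0,0,0,0],
  [0,0,0,0,0,0],
  [0,0,0,0,0,0],
])

```text
time: 12.72
ee_pos: [0.4189, -0.1797, 0.3559]
tcp_rot: [[0.673, 0.74, -0.001], [0.74, -0.673, 0.001], [-0.0, -0.002, -1.0]]
ft_force: [-0.5, 0.7, -0.7]
finger_gap: 0.0752
```

```bash
cat > stk.py <<'E'
from h import *
im=get_image('wrist'); s=state(); print(s['ee_pos'],s['finger_gap'])
hsv=cv2.cvtColor(im,cv2.COLOR_RGB2HSV); H,S,V=[hsv[...,i].astype(int) for i in range(3)]
M={'red':((H<6)|(H>174))&(S>170)&(V>40),'yellow':(abs(H-27)<6)&(S>150)&(V>110),'blue':(abs(H-108)<12)&(S>100)}
for n,z,rad in[('red',.072,.023),('yellow',.058,.028),('blue',.044,.033)]:
    K,R,t=cam('wrist'); o=-R.T@t
    v,u=np.nonzero(M[n]); P=np.array([pix2w('wrist',a,b,z)[:2] for a,b in zip(u,v)]) if len(u)<30000 else np.zeros((0,2))
    P=P[np.linalg.norm(P-[.4195,-.18],axis=1)<.055]
    if len(P)<20: print(n,'none');continue
    # lug: far pixels; rim: fit circle of given radius to outer hull away from lug
    far=P[np.linalg.norm(P-[.4195,-.18],axis=1)>rad+.007]; ld=far.mean(0)-[.4195,-.18] if len(far) else [0,0]
    print(n,len(P),'lug deg',np.degrees(np.arctan2(ld[1],ld[0])))
cv2.imwrite('pics/stk.png',im[:,:,::-1])
E
python3 stk.py; python3 -c "
from h import *
print(w2pix('wrist',[.4195,-.18,.072]))"
```

```text
[ 0.4190114  -0.17936947  0.35615988] 0.07513970252563876
[320.9953085  193.08061559]Traceback (most recent call last):
  File "stk.py", line 7, in <module>
    v,u=np.nonzero(M[n]); P=np.array([pix2w('wrist',a,b,z)[:2] for a,b in zip(u,v)]) if len(u)<30000 else np.zeros((0,2))
                                      ~~~~~^^^^^^^^^^^^^^^
  File "h.py", line 12, in pix2w
    K,R,t=cam(n); d=R.T@np.linalg.solve(K,[u,v,1]); o=-R.T@t
          ~~~^^^
  File "h.py", line 6, in cam
    c=calibration(n); K=np.array([[c['fx'],0,c['cx']],[0,c['fy'],c['cy']],[0,0,1]])
ValueError: time passes only in moves, steps and waits
```

```bash
python3 - <<'E'
from h import *
im=get_image('wrist')
cv2.imwrite('pics/w6.png',cv2.resize(im[120:270,220:420,::-1],None,fx=4,fy=4,interpolation=3))
E
```

```text
(no output)
```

View pics/w6.png

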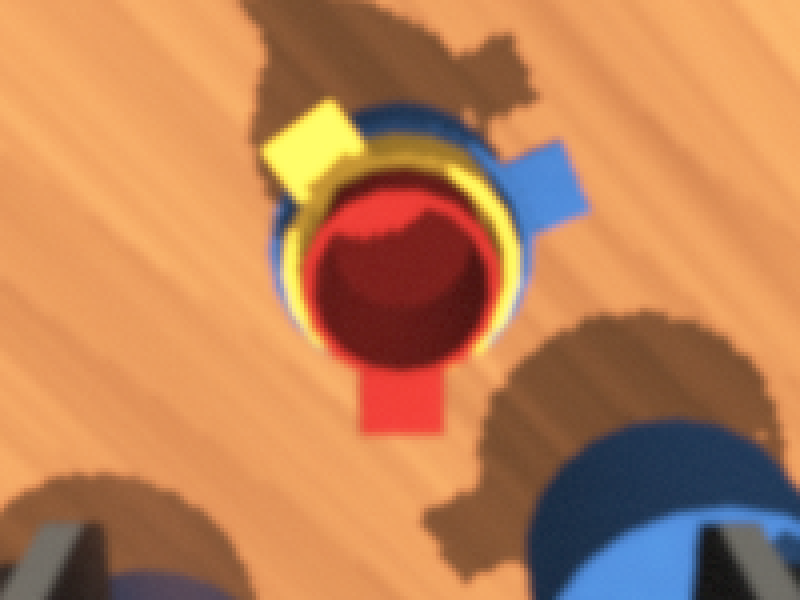

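```bash
python3 - <<'E'
from h import *
f=lambda x,y,z: pix2w('wrist',220+x/4-.375,120+y/4-.375,z)[:2]
for n,a,z in[('red',(401,279),.072),('redlugtip',(402,434),.071),('yellugtip',(295,125),.057),('bluelugtip',(577,175),.043)]: print(n,f(*a,z))
print(state()['ee_pos'])
E
```

```text
red [ 0.42124321 -0.17665174]
redlugtip [ 0.39561893 -0.20529016]
yellugtip [ 0.42485198 -0.13678104]
bluelugtip [ 0.46453179 -0.19237517]
[ 0.41909531 -0.1791644   0.356365  ]
```

Red rim centre is near (401,279) in the crop. The rim and the three lug tips together put the stack axis at about (0.420, -0.178). I descend with the tips staying above the yellow rim.

Call:
play_rows([
  [0.02,0.02,-0.3,0,0,0],
  [0.02,0.02,-0.5,0,0,0],
  [0,0,-0.5,0,0,0],
  [0,0,-0.5,0,0,0],
  [0,0,-0.5,0,0,0],
  [0,0,-0.4,0,0,0],
  [0,0,-0.3,0,0,0],
  [0,0,-0.15,0,0,0],
  [0,0,0,0,0,0],
  [0,0,0,0,0,0],
])

```text
time: 13.65
ee_pos: [0.4208, -0.1782, 0.231]
tcp_rot: [[0.672, 0.741, 0.0], [0.741, -0.672, -0.0], [0.0, 0.0, -1.0]]
ft_force: [-0.1, -0.3, 0.3]
finger_gap: 0.0747
```

Call:
play_rows([
  [0,0,0,0,0,0],
  [0,0,0,0,0,0],
  [0,0,0,0,0,0],
  [0,0,0,0,0,0],
  [0,0,0,0,0,0],
  [0,0,0,0,0,0],
  [0,0,0,0,0,0],
  [0,0,0,0,0,0],
], hand=36, grip_force=30)

```text
time: 14.32
ee_pos: [0.4209, -0.1785, 0.2319]
tcp_rot: [[0.672, 0.74, 0.001], [0.74, -0.672, -0.0], [0.001, 0.001, -1.0]]
ft_force: [-2.1, 1.2, 5.5]
finger_gap: 0.0448
```

```bash
python3 - <<'E'
from h import *
s=state(); print(s['ee_pos'],s['finger_gap'],s['ft_force'])
im=get_image('wrist')
cv2.imwrite('pics/w7.png',cv2.resize(im[130:330,200:440,::-1],None,fx=3,fy=3,interpolation=3))
E
```

```text
[ 0.4209036  -0.17850992  0.23185726] 0.04484159935526342 [-2.12130029  1.1938471   5.5474083 ]
```

View pics/w7.png

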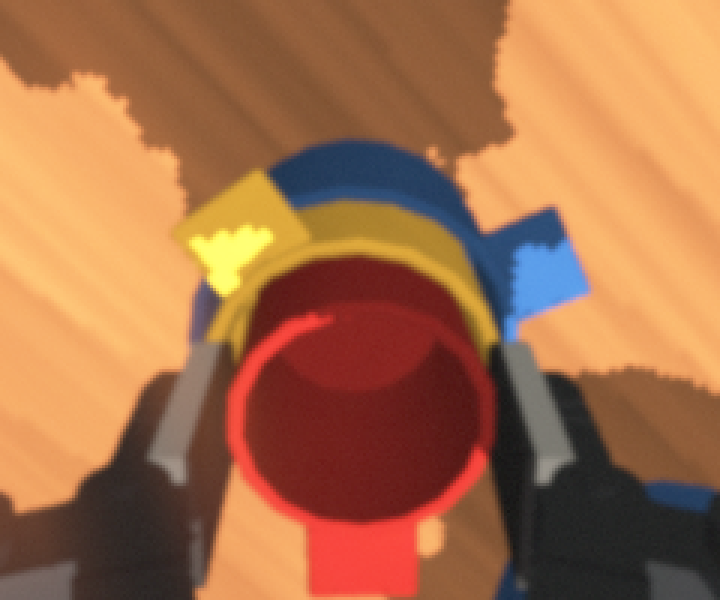

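Red is gripped at 45 mm, with the fingers on its bare sides and clear of the yellow rim. Slow vertical lift.

Call:
play_rows([
  [0,0,0.05,0,0,0],
  [0,0,0.1,0,0,0],
  [0,0,0.15,0,0,0],
  [0,0,0.15,0,0,0],
  [0,0,0.15,0,0,0],
  [0,0,0.15,0,0,0],
  [0,0,0.15,0,0,0],
  [0,0,0.2,0,0,0],
  [0,0,0.4,0,0,0],
  [0,0,0.4,0,0,0],
  [0,0,0.3,0,0,0],
  [0,0,0,0,0,0],
])

```text
time: 15.37
ee_pos: [0.4211, -0.1786, 0.3215]
tcp_rot: [[0.672, 0.74, 0.004], [0.74, -0.672, -0.001], [0.001, 0.004, -1.0]]
ft_force: [1.4, -0.2, -0.2]
finger_gap: 0.0446
```

```bash
python3 - <<'E'
from h import *
s=state(); print(s['ee_pos'],s['finger_gap'],s['ft_force'])
im=get_image('wrist')
cv2.imwrite('pics/w8.png',im[:,:,::-1])
E
```

```text
[ 0.42112334 -0.17860816  0.32153443] 0.04463671874446812 [ 1.43152101 -0.16918096 -0.23439608]
```

View pics/w8.png

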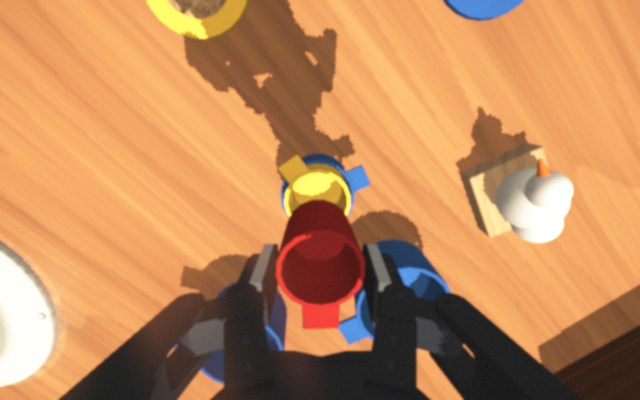

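Red is free and yellow stays nested at (318,190). Carrying red to its coaster.

Call:
play_rows([
  [0.12,0.19,0,0,0,0],
  [0.3,0.48,0,0,0,0],
  [0.4,0.64,0,0,0,0],
  [0.4,0.64,0,0,0,0],
  [0.4,0.64,0,0,0,0],
  [0.4,0.64,0,0,0,0],
  [0.4,0.64,0,0,0,0],
  [0.4,0.64,0,0,0,0],
  [0.4,0.64,0,0,0,0],
  [0.4,0.64,0,0,0,0],
  [0.4,0.64,0,0,0,0],
  [0.4,0.64,0,0,0,0],
])

```text
time: 16.42
ee_pos: [0.5979, 0.1065, 0.3171]
tcp_rot: [[0.672, 0.74, -0.002], [0.74, -0.672, -0.0], [-0.001, -0.001, -1.0]]
ft_force: [0.6, -1.3, -1.3]
finger_gap: 0.0447
```

Call:
play_rows([
  [0.25,0.35,0,0,0,0],
  [0.05,0.08,0,0,0,0],
  [0,0,0,0,0,0],
  [0,0,0,0,0,0],
])

```text
time: 16.75
ee_pos: [0.6091, 0.1216, 0.3176]
tcp_rot: [[0.672, 0.74, -0.002], [0.74, -0.672, -0.001], [-0.002, -0.001, -1.0]]
ft_force: [-0.5, 0.0, -0.3]
finger_gap: 0.0446
```

```bash
cat > co.py <<'E'
from h import *
import sys
o=sys.argv[1]; s=state(); print(s['ee_pos'],s['finger_gap'],s['ft_force'])
C=cam('wrist'); get_image('wrist')
import h; h.cam=lambda n:C
for r in regions_of(o,'wrist')[:2]:
    c,_=cv2.findContours(r['region'].astype(np.uint8),0,2); c=max(c,key=cv2.contourArea)
    P=np.array([h.pix2w('wrist',u,v,.008)[:2] for u,v in cv2.convexHull(c)[:,0,:]],np.float32)
    print(o,r['score'],cv2.minEnclosingCircle(P),r['bbox'])
E
python3 co.py red_coaster
```

```text
[0.60914412 0.12162363 0.31764662] 0.04463087822378456 [-0.4825821   0.03732006 -0.29896838]
red_coaster 0.59 ((0.6096705794334412, 0.12287212908267975), 0.046220362186431885) [318.4, 177.5, 94.5, 82.2]
red_coaster 0.19 ((0.5442266464233398, 0.05118343234062195), 0.08127720654010773) [322.0, 264.2, 91.3, 127.4]
```

Call:
play_rows([
  [0,0,-0.2,0,0,0],
  [0,0,-0.4,0,0,0],
  [0,0,-0.4,0,0,0],
  [0,0,-0.4,0,0,0],
  [0,0,-0.4,0,0,0],
  [0,0,-0.3,0,0,0],
  [0,0,-0.2,0,0,0],
  [0,0,-0.05,0,0,0],
  [0,0,0,0,0,0],
  [0,0,0,0,0,0],
])

```text
time: 17.68
ee_pos: [0.6097, 0.1215, 0.2255]
tcp_rot: [[0.672, 0.74, 0.001], [0.74, -0.672, 0.0], [0.001, 0.001, -1.0]]
ft_force: [0.3, -0.4, -0.7]
finger_gap: 0.0447
```

Call:
play_rows([
  [0,0,-0.04,0,0,0],
  [0,0,0,0,0,0],
  [0,0,0,0,0,0],
])

```text
time: 17.93
ee_pos: [0.6096, 0.1216, 0.2236]
tcp_rot: [[0.672, 0.74, 0.001], [0.74, -0.672, 0.0], [0.001, 0.0, -1.0]]
ft_force: [0.7, -0.1, -1.3]
finger_gap: 0.0449
```

Call:
play_rows([
  [0,0,-0.05,0,0,0],
  [0,0,0,0,0,0],
  [0,0,0,0,0,0],
])

```text
time: 18.18
ee_pos: [0.6095, 0.1216, 0.221]
tcp_rot: [[0.672, 0.74, -0.0], [0.74, -0.672, -0.0], [-0.0, -0.0, -1.0]]
ft_force: [-0.1, -0.5, -1.0]
finger_gap: 0.0442
```

Call:
play_rows([
  [0,0,-0.04,0,0,0],
  [0,0,0,0,0,0],
  [0,0,0,0,0,0],
])

```text
time: 18.43
ee_pos: [0.6096, 0.1216, 0.22]
tcp_rot: [[0.672, 0.74, 0.001], [0.74, -0.672, 0.0], [0.001, 0.0, -1.0]]
ft_force: [-0.7, -0.3, 4.0]
finger_gap: 0.0447
```

Contact at the expected height. Release and rise.

Call:
play_rows([
  [0,0,0,0,0,0],
  [0,0,0,0,0,0],
  [0,0,0,0,0,0],
  [0,0,0,0,0,0],
], hand=53)

```text
time: 18.77
ee_pos: [0.6095, 0.1216, 0.2193]
tcp_rot: [[0.672, 0.74, -0.0], [0.74, -0.672, -0.0], [-0.0, -0.0, -1.0]]
ft_force: [-0.2, -0.1, -0.1]
finger_gap: 0.0531
```

Call:
play_rows([
  [0,0,0,0,0,0],
  [0,0,0,0,0,0],
  [0,0,0,0,0,0],
  [0,0,0,0,0,0],
  [0,0,0.3,0,0,0],
  [0,0,0.5,0,0,0],
  [0,0,0.6,0,0,0],
  [0,0,0.6,0,0,0],
  [0,0,0.6,0,0,0],
  [0,0,0.6,0,0,0],
  [0,0,0.3,0,0,0],
  [0,0,0,0,0,0],
], hand=80)

```text
time: 19.77
ee_pos: [0.6096, 0.1216, 0.364]
tcp_rot: [[0.672, 0.74, 0.006], [0.74, -0.672, 0.001], [0.005, 0.003, -1.0]]
ft_force: [0.4, 0.7, -1.0]
finger_gap: 0.0801
```

```bash
python3 - <<'E'
from h import *
s=state(); print(s['ee_pos'],s['finger_gap'],s['ft_force'])
im=get_image('wrist')
cv2.imwrite('pics/w9.png',im[:,:,::-1])
print(w2pix('wrist',[.61,.1215,.06]),w2pix('wrist',[.61,.1215,.008]))
E
```

```text
[0.60962017 0.12160101 0.3640384 ] 0.08010346487594344 [ 0.38349107  0.72683278 -1.0137077 ]
[319.48493518 187.98811089] [319.44267723 174.61245584]
```

View pics/w9.png

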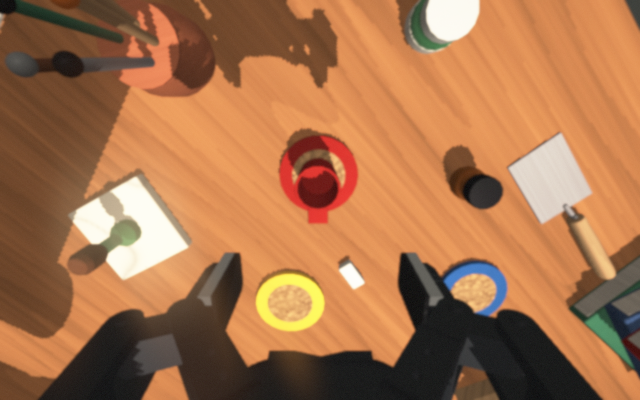

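Red stands on its coaster at (318,188), as predicted, and the muller is still upright. Back to the stack, turning the jaws to yellow's bare sides.

Call:
play_rows([
  [-0.45,-0.7,0,0,0,0.64],
  [-0.45,-0.7,0,0,0,0.64],
  [-0.45,-0.7,0,0,0,0.64],
  [-0.45,-0.7,0,0,0,0.64],
  [-0.45,-0.7,0,0,0,0.64],
  [-0.45,-0.7,0,0,0,0.64],
  [-0.45,-0.7,0,0,0,0.64],
  [-0.45,-0.7,0,0,0,0.64],
  [-0.45,-0.7,0,0,0,0.64],
  [-0.4,-0.7,0,0,0,0.64],
  [-0.3,-0.5,0,0,0,0.64],
  [0,0,0,0,0,0],
], hand=85)

```text
time: 20.82
ee_pos: [0.4175, -0.1809, 0.3585]
tcp_rot: [[0.123, 0.992, -0.002], [0.992, -0.123, -0.0], [-0.0, -0.002, -1.0]]
ft_force: [0.4, 0.6, -0.1]
finger_gap: 0.0849
```

Call:
play_rows([
  [0,0,0,0,0,0],
  [0,0,0,0,0,0],
  [0,0,0,0,0,0],
])

```text
time: 21.07
ee_pos: [0.4198, -0.1778, 0.359]
tcp_rot: [[0.122, 0.992, -0.001], [0.992, -0.122, 0.0], [0.0, -0.001, -1.0]]
ft_force: [0.2, 0.3, -0.4]
finger_gap: 0.085
```

```bash
python3 - <<'E'
from h import *
s=state(); print(s['ee_pos'],s['finger_gap'],np.round(s['tcp_rot'],3))
im=get_image('wrist')
cv2.imwrite('pics/w10.png',cv2.resize(im[120:270,220:420,::-1],None,fx=4,fy=4,interpolation=3))
print(w2pix('wrist',[.4197,-.1783,.058])-[220,120])
E
```

```text
[ 0.41983385 -0.17781735  0.35896447] 0.08502483312086491 [[ 0.122  0.992 -0.001]
 [ 0.992 -0.122  0.   ]
 [ 0.    -0.001 -1.   ]]
[100.22226521  68.28053964]
```

View pics/w10.png

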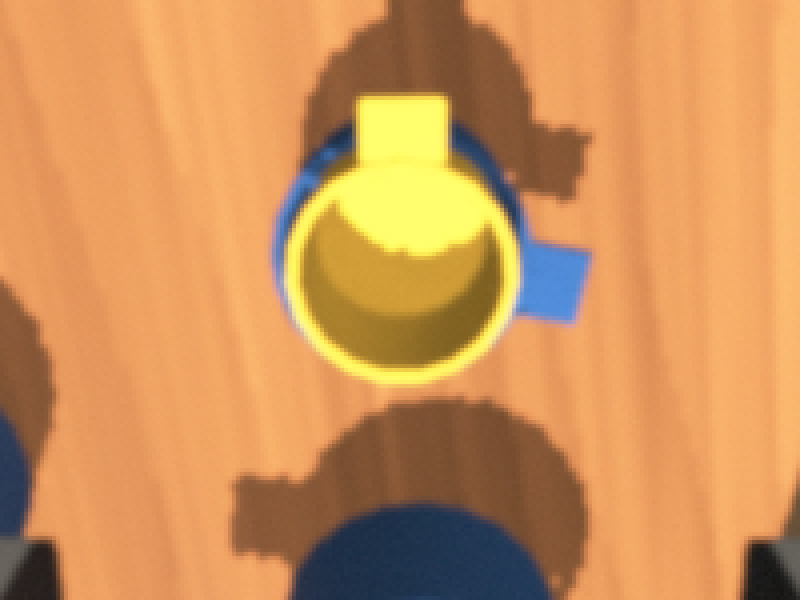

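Yellow is centred at (402,272) in the crop, exactly as predicted, with its lug straight up between the jaws. Descend and grip.

Call:
play_rows([
  [0,-0.01,-0.3,0,0,0],
  [0,0,-0.5,0,0,0],
  [0,0,-0.5,0,0,0],
  [0,0,-0.5,0,0,0],
  [0,0,-0.5,0,0,0],
  [0,0,-0.5,0,0,0],
  [0,0,-0.4,0,0,0],
  [0,0,-0.25,0,0,0],
  [0,0,-0.15,0,0,0],
  [0,0,0,0,0,0],
  [0,0,0,0,0,0],
])

```text
time: 22.03
ee_pos: [0.4197, -0.1787, 0.2158]
tcp_rot: [[0.122, 0.992, 0.0], [0.992, -0.122, -0.0], [-0.0, 0.0, -1.0]]
ft_force: [-0.4, 0.4, -0.9]
finger_gap: 0.0852
```

Call:
play_rows([
  [0,0,0,0,0,0],
  [0,0,0,0,0,0],
  [0,0,0,0,0,0],
  [0,0,0,0,0,0],
  [0,0,0,0,0,0],
  [0,0,0,0,0,0],
  [0,0,0,0,0,0],
  [0,0,0,0,0,0],
], hand=46, grip_force=30)

```text
time: 22.7
ee_pos: [0.4197, -0.179, 0.2168]
tcp_rot: [[0.123, 0.992, 0.002], [0.992, -0.123, -0.001], [-0.0, 0.002, -1.0]]
ft_force: [-2.6, 0.9, 6.1]
finger_gap: 0.0551
```

Call:
play_rows([
  [0,0,0.05,0,0,0],
  [0,0,0.1,0,0,0],
  [0,0,0.15,0,0,0],
  [0,0,0.15,0,0,0],
  [0,0,0,0,0,0],
])

```text
time: 23.12
ee_pos: [0.4199, -0.179, 0.235]
tcp_rot: [[0.123, 0.992, 0.002], [0.992, -0.123, -0.001], [-0.001, 0.002, -1.0]]
ft_force: [0.7, -0.1, -2.2]
finger_gap: 0.0547
```

```bash
python3 - <<'E'
from h import *
s=state(); print(s['ee_pos'],s['finger_gap'],s['ft_force'])
im=get_image('wrist')
cv2.imwrite('pics/w11.png',cv2.resize(im[80:330,170:470,::-1],None,fx=2.4,fy=2.4,interpolation=3))
E
```

```text
[ 0.41986613 -0.17898061  0.23503194] 0.05471136469347209 [ 0.73260951 -0.13603298 -2.20319426]
```

View pics/w11.png

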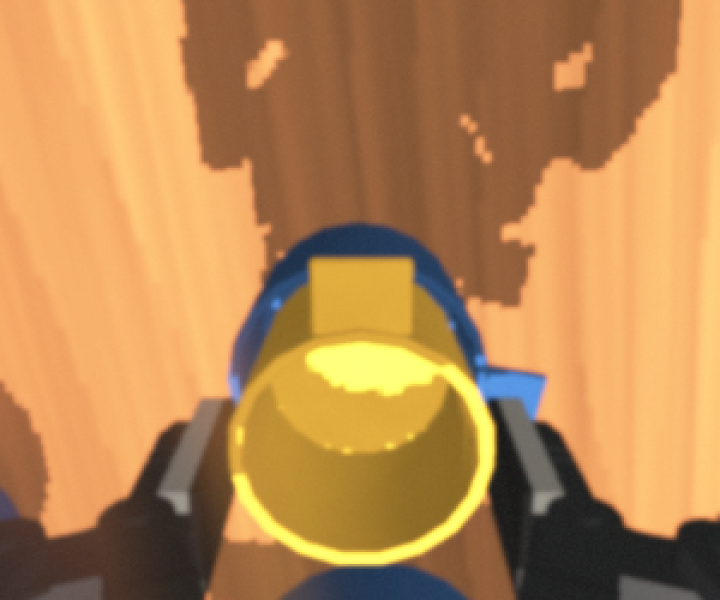

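Yellow rises on its own and blue stays on the desk. Continue to the yellow coaster.

Call:
play_rows([
  [0,0,0.2,0,0,0],
  [0,0,0.3,0,0,0],
  [0,0,0.4,0,0,0],
  [0,0,0.4,0,0,0],
  [0,0,0.4,0,0,0],
  [0,0,0.3,0,0,0],
  [0.05,0.2,0,0,0,0],
  [0.1,0.4,0,0,0,0],
  [0.12,0.55,0,0,0,0],
  [0.13,0.6,0,0,0,0],
  [0.13,0.6,0,0,0,0],
  [0.13,0.6,0,0,0,0],
])

```text
time: 24.17
ee_pos: [0.4458, -0.0593, 0.313]
tcp_rot: [[0.123, 0.992, -0.001], [0.992, -0.123, 0.0], [0.0, -0.001, -1.0]]
ft_force: [0.3, 0.3, -1.4]
finger_gap: 0.0546
```

Call:
play_rows([
  [0.13,0.6,0,0,0,0],
  [0.13,0.55,0,0,0,0],
  [0.11,0.5,0,0,0,0],
  [0.08,0.25,0,0,0,0],
  [0.02,0.08,0,0,0,0],
  [0,0,0,0,0,0],
  [0,0,0,0,0,0],
  [0,0,0,0,0,0],
])

```text
time: 24.83
ee_pos: [0.4646, 0.0176, 0.3134]
tcp_rot: [[0.124, 0.992, -0.0], [0.992, -0.124, -0.0], [-0.0, -0.0, -1.0]]
ft_force: [-0.3, -0.7, -1.3]
finger_gap: 0.0545
```

```bash
python3 co.py yellow_coaster
```

```text
[0.4645579  0.01764754 0.31339253] 0.05446889329876461 [-0.26746847 -0.69313667 -1.29721906]
yellow_coaster 0.94 ((0.46330195665359497, 0.020350275561213493), 0.04497930407524109) [317.6, 174.6, 93.7, 68.3]
```

Call:
play_rows([
  [0,0.03,-0.2,0,0,0],
  [0,0,-0.4,0,0,0],
  [0,0,-0.4,0,0,0],
  [0,0,-0.4,0,0,0],
  [0,0,-0.4,0,0,0],
  [0,0,-0.3,0,0,0],
  [0,0,-0.2,0,0,0],
  [0,0,-0.08,0,0,0],
  [0,0,0,0,0,0],
  [0,0,0,0,0,0],
])

```text
time: 25.77
ee_pos: [0.4649, 0.0195, 0.2188]
tcp_rot: [[0.123, 0.992, 0.001], [0.992, -0.123, 0.0], [0.0, 0.001, -1.0]]
ft_force: [-0.1, 0.3, -0.2]
finger_gap: 0.0549
```

Call:
play_rows([
  [0,0,-0.05,0,0,0],
  [0,0,0,0,0,0],
  [0,0,0,0,0,0],
])

```text
time: 26.02
ee_pos: [0.4648, 0.0196, 0.2167]
tcp_rot: [[0.123, 0.992, 0.001], [0.992, -0.123, 0.0], [0.0, 0.001, -1.0]]
ft_force: [-0.3, 0.1, -1.9]
finger_gap: 0.0545
```

Call:
play_rows([
  [0,0,-0.04,0,0,0],
  [0,0,0,0,0,0],
  [0,0,0,0,0,0],
])

```text
time: 26.27
ee_pos: [0.4649, 0.0196, 0.2149]
tcp_rot: [[0.123, 0.992, 0.001], [0.992, -0.123, 0.0], [0.0, 0.001, -1.0]]
ft_force: [0.5, 1.3, -0.3]
finger_gap: 0.0548
```

Call:
play_rows([
  [0,0,-0.03,0,0,0],
  [0,0,0,0,0,0],
  [0,0,0,0,0,0],
])

```text
time: 26.52
ee_pos: [0.4648, 0.0196, 0.2148]
tcp_rot: [[0.123, 0.992, 0.001], [0.992, -0.123, 0.0], [0.0, 0.001, -1.0]]
ft_force: [-4.4, -0.1, 10.9]
finger_gap: 0.0541
```

Call:
play_rows([
  [0,0,0,0,0,0],
  [0,0,0,0,0,0],
  [0,0,0,0,0,0],
  [0,0,0,0,0,0],
], hand=63)

```text
time: 26.85
ee_pos: [0.4647, 0.0196, 0.2133]
tcp_rot: [[0.123, 0.992, -0.0], [0.992, -0.123, -0.0], [-0.0, -0.0, -1.0]]
ft_force: [-0.3, 0.4, 0.4]
finger_gap: 0.0632
```

Call:
play_rows([
  [0,0,0,0,0,0],
  [0,0,0,0,0,0],
  [0,0,0,0,0,0],
  [0,0,0,0,0,0],
  [0,0,0.3,0,0,0],
  [0,0,0.5,0,0,0],
  [0,0,0.6,0,0,0],
  [0,0,0.6,0,0,0],
  [0,0,0.6,0,0,0],
  [0,0,0.6,0,0,0],
  [0,0,0.3,0,0,0],
  [0,0,0,0,0,0],
], hand=85)

```text
time: 27.85
ee_pos: [0.465, 0.0196, 0.3568]
tcp_rot: [[0.123, 0.992, 0.005], [0.992, -0.123, 0.0], [0.001, 0.005, -1.0]]
ft_force: [-0.1, -0.2, 0.4]
finger_gap: 0.0847
```

```bash
python3 - <<'E'
from h import *
s=state(); print(s['ee_pos'],s['finger_gap'],s['ft_force'])
im=get_image('wrist')
cv2.imwrite('pics/w12.png',im[:,:,::-1])
print(w2pix('wrist',[.465,.0195,.056]),w2pix('wrist',[.4645,.019,.008]))
E
```

```text
[0.46504043 0.01959862 0.35678281] 0.08473631234732398 [-0.12451458 -0.21368859  0.41135066]
[319.5341371  188.49538901] [319.04773899 176.20110176]
```

View pics/w12.png

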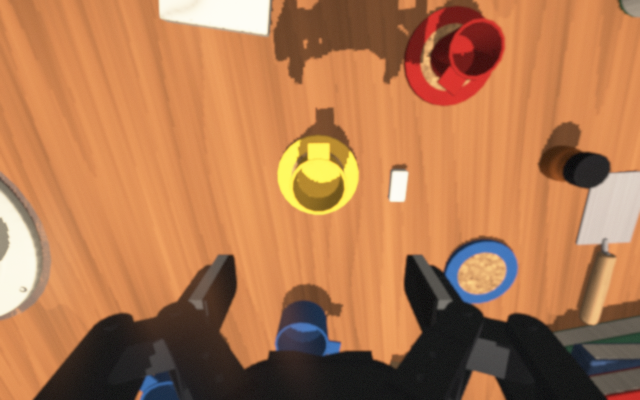

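Yellow stands on its coaster at (318,180), and red is fine. Now for blue, with the jaws turned to about 45°, clear of its lug at -19°.

Call:
play_rows([
  [-0.1,-0.45,0,0,0,0.945],
  [-0.1,-0.45,0,0,0,0.945],
  [-0.1,-0.45,0,0,0,0.945],
  [-0.1,-0.45,0,0,0,0.945],
  [-0.1,-0.45,0,0,0,0.945],
  [-0.1,-0.45,0,0,0,0.945],
  [-0.1,-0.45,0,0,0,0.945],
  [-0.1,-0.45,0,0,0,0.945],
  [-0.1,-0.45,0,0,0,0.945],
  [-0.1,-0.45,0,0,0,0.945],
  [-0.13,-0.45,0,0,0,0.945],
  [0,0,0,0,0,0],
], hand=85.4)

```text
time: 28.9
ee_pos: [0.4187, -0.1803, 0.3517]
tcp_rot: [[-0.708, 0.706, -0.002], [0.706, 0.708, 0.0], [0.002, -0.002, -1.0]]
ft_force: [-0.3, 0.7, 0.3]
finger_gap: 0.0854
```

Call:
play_rows([
  [0,0,0,0,0,0],
  [0,0,0,0,0,0],
  [0,0,0,0,0,0],
])

```text
time: 29.15
ee_pos: [0.4196, -0.1778, 0.3529]
tcp_rot: [[-0.706, 0.708, -0.001], [0.708, 0.706, 0.0], [0.001, -0.0, -1.0]]
ft_force: [-0.3, 0.2, 0.2]
finger_gap: 0.0852
```

```bash
python3 - <<'E'
from h import *
s=state(); print(s['ee_pos'],s['finger_gap'],np.round(s['tcp_rot'],3),s['joint_pos'])
im=get_image('wrist')
cv2.imwrite('pics/w13.png',cv2.resize(im[120:270,220:420,::-1],None,fx=4,fy=4,interpolation=3))
print((w2pix('wrist',[.4197,-.1783,.044])-[220,120])*4)
E
```

```text
[ 0.41960892 -0.17784     0.35291377] 0.08524740371463788 [[-0.706  0.708 -0.001]
 [ 0.708  0.706  0.   ]
 [ 0.001 -0.    -1.   ]] [-4.00915030e-01 -1.50565784e-01 -1.55640986e-01  1.56659189e+00
  1.69725646e-04  3.86350101e-01]
[400.72230806 264.65571959]
```

View pics/w13.png

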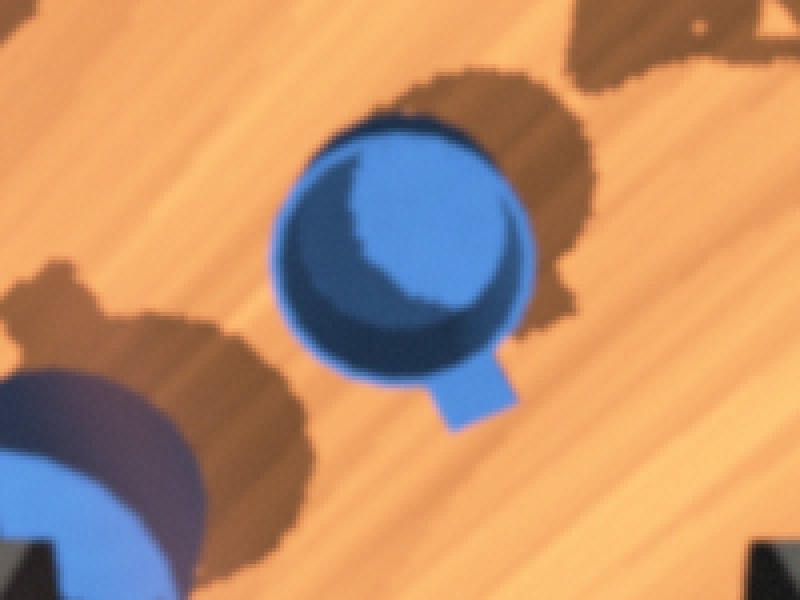

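Blue's rim is centred at (404,260) in the crop, about 1 mm from the prediction. Its lug is at lower right, and the finger paths are clear of the decoy at lower left.

Call:
play_rows([
  [0,0.02,-0.4,0,0,0],
  [0,0.02,-0.5,0,0,0],
  [0,0,-0.5,0,0,0],
  [0,0,-0.5,0,0,0],
  [0,0,-0.5,0,0,0],
  [0,0,-0.5,0,0,0],
  [0,0,-0.4,0,0,0],
  [0,0,-0.35,0,0,0],
  [0,0,-0.25,0,0,0],
  [0,0,-0.17,0,0,0],
  [0,0,0,0,0,0],
  [0,0,0,0,0,0],
])

```text
time: 30.2
ee_pos: [0.4196, -0.1767, 0.1909]
tcp_rot: [[-0.706, 0.708, 0.0], [0.708, 0.706, -0.0], [-0.0, 0.0, -1.0]]
ft_force: [0.0, 0.0, 0.0]
finger_gap: 0.0856
```

Call:
play_rows([
  [0,0,0,0,0,0],
  [0,0,0,0,0,0],
  [0,0,0,0,0,0],
  [0,0,0,0,0,0],
  [0,0,0,0,0,0],
  [0,0,0,0,0,0],
  [0,0,0,0,0,0],
  [0,0,0,0,0,0],
], hand=56, grip_force=30)

```text
time: 30.87
ee_pos: [0.4198, -0.177, 0.1921]
tcp_rot: [[-0.706, 0.708, 0.002], [0.708, 0.706, -0.001], [-0.002, 0.001, -1.0]]
ft_force: [-2.0, 0.8, 6.3]
finger_gap: 0.0647
```

Call:
play_rows([
  [0,0,0.1,0,0,0],
  [0,0,0.2,0,0,0],
  [0,0,0.4,0,0,0],
  [0,0,0.5,0,0,0],
  [0,0,0.5,0,0,0],
  [0,0,0.4,0,0,0],
  [0,0,0.3,0,0,0],
  [0,0,0.1,0,0,0],
  [0,0,0,0,0,0],
])

```text
time: 31.62
ee_pos: [0.4197, -0.1769, 0.2917]
tcp_rot: [[-0.706, 0.708, 0.002], [0.708, 0.706, -0.001], [-0.002, 0.001, -1.0]]
ft_force: [0.5, 0.2, -2.0]
finger_gap: 0.0645
```

```bash
python3 co.py blue_coaster; python3 - <<'E'
from h import *
cv2.imwrite('pics/w14.png',get_image('wrist')[:,:,::-1])
E
```

```text
[ 0.41973018 -0.17692233  0.29168501] 0.06454687221911729 [ 0.52553657  0.18807467 -1.96278642]
blue_coaster 0.67 ((0.6463537216186523, -0.1299462765455246), 0.048350222408771515) [510.2, 303.9, 85.6, 66.0]
```

View pics/w14.png

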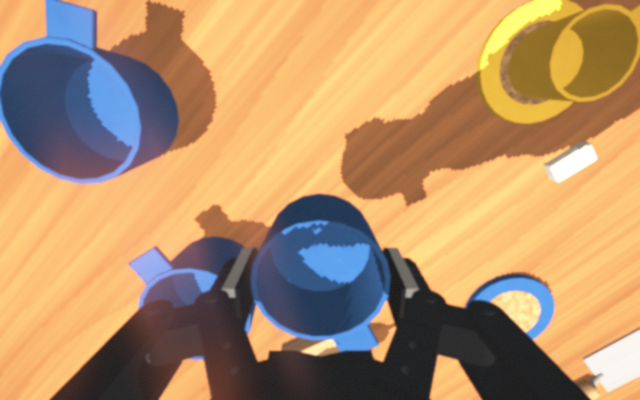

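Blue is held straight, clear of everything. Carrying it to the blue coaster.

Call:
play_rows([
  [0.2,0.04,0,0,0,0],
  [0.4,0.08,0,0,0,0],
  [0.55,0.1,0,0,0,0],
  [0.6,0.12,0,0,0,0],
  [0.6,0.12,0,0,0,0],
  [0.6,0.12,0,0,0,0],
  [0.6,0.12,0,0,0,0],
  [0.6,0.12,0,0,0,0],
  [0.6,0.12,0,0,0,0],
  [0.5,0.1,0,0,0,0],
  [0.35,0.06,0,0,0,0],
  [0.16,0.02,0,0,0,0],
])

```text
time: 32.77
ee_pos: [0.6517, -0.1311, 0.2887]
tcp_rot: [[-0.707, 0.707, -0.002], [0.707, 0.707, 0.001], [0.002, -0.001, -1.0]]
ft_force: [0.3, 0.3, -2.8]
finger_gap: 0.0644
```

Call:
play_rows([
  [0,0,0,0,0,0],
  [0,0,0,0,0,0],
  [0,0,0,0,0,0],
])

```text
time: 33.02
ee_pos: [0.6493, -0.1322, 0.2904]
tcp_rot: [[-0.706, 0.708, -0.001], [0.708, 0.706, 0.0], [0.001, -0.001, -1.0]]
ft_force: [-0.6, 0.0, -2.4]
finger_gap: 0.0645
```

```bash
python3 co.py blue_coaster
```

```text
[ 0.64931608 -0.13217144  0.29043265] 0.06447787101644274 [-0.55285751  0.04693196 -2.38866388]
blue_coaster 0.77 ((0.6493247151374817, -0.1306787133216858), 0.044649362564086914) [322.0, 179.7, 95.2, 69.7]
```

Call:
play_rows([
  [0,0.02,-0.2,0,0,0],
  [0,0,-0.4,0,0,0],
  [0,0,-0.4,0,0,0],
  [0,0,-0.4,0,0,0],
  [0,0,-0.3,0,0,0],
  [0,0,-0.25,0,0,0],
  [0,0,-0.15,0,0,0],
  [0,0,-0.05,0,0,0],
  [0,0,0,0,0,0],
  [0,0,0,0,0,0],
])

```text
time: 33.95
ee_pos: [0.6501, -0.1313, 0.2054]
tcp_rot: [[-0.706, 0.708, 0.001], [0.708, 0.706, -0.0], [-0.001, 0.001, -1.0]]
ft_force: [-0.3, -0.8, -2.5]
finger_gap: 0.0647
```

Call:
play_rows([
  [0,0,-0.05,0,0,0],
  [0,0,0,0,0,0],
  [0,0,0,0,0,0],
])

```text
time: 34.2
ee_pos: [0.65, -0.1312, 0.203]
tcp_rot: [[-0.706, 0.708, 0.0], [0.708, 0.706, -0.0], [-0.0, 0.0, -1.0]]
ft_force: [0.1, 0.4, -2.4]
finger_gap: 0.0642
```

Call:
play_rows([
  [0,0,-0.03,0,0,0],
  [0,0,0,0,0,0],
  [0,0,0,0,0,0],
])

```text
time: 34.45
ee_pos: [0.6499, -0.1312, 0.2014]
tcp_rot: [[-0.706, 0.708, -0.0], [0.708, 0.706, 0.0], [0.0, -0.0, -1.0]]
ft_force: [0.3, 0.4, -2.2]
finger_gap: 0.0647
```

Call:
play_rows([
  [0,0,-0.045,0,0,0],
  [0,0,0,0,0,0],
  [0,0,0,0,0,0],
])

```text
time: 34.7
ee_pos: [0.65, -0.1312, 0.2002]
tcp_rot: [[-0.706, 0.708, 0.001], [0.708, 0.706, -0.0], [-0.001, 0.0, -1.0]]
ft_force: [-1.2, 0.7, 2.2]
finger_gap: 0.0644
```

Contact. Release, rise and look.

Call:
play_rows([
  [0,0,0,0,0,0],
  [0,0,0,0,0,0],
  [0,0,0,0,0,0],
  [0,0,0,0,0,0],
], hand=73)

```text
time: 35.03
ee_pos: [0.6499, -0.1313, 0.1996]
tcp_rot: [[-0.706, 0.708, 0.0], [0.708, 0.706, -0.0], [-0.0, -0.0, -1.0]]
ft_force: [-0.6, 0.2, 0.1]
finger_gap: 0.073
```

Call:
play_rows([
  [0,0,0,0,0,0],
  [0,0,0,0,0,0],
  [0,0,0,0,0,0],
  [0,0,0,0,0,0],
  [0,0,0.2,0,0,0],
  [0,0,0.5,0,0,0],
  [0,0,0.6,0,0,0],
  [0,0,0.6,0,0,0],
  [0,0,0.6,0,0,0],
  [0,0,0.6,0,0,0],
  [0,0,0.3,0,0,0],
  [0,0,0,0,0,0],
], hand=85.4)

```text
time: 36.03
ee_pos: [0.6501, -0.1313, 0.3401]
tcp_rot: [[-0.706, 0.708, 0.006], [0.708, 0.706, -0.001], [-0.005, 0.003, -1.0]]
ft_force: [1.0, -1.0, 0.3]
finger_gap: 0.0851
```

Call:
play_rows([
  [-0.5,-0.2,0.5,0,0,0],
  [-0.5,-0.2,0.5,0,0,0],
  [-0.5,-0.2,0.2,0,0,0],
  [-0.5,-0.2,0,0,0,0],
  [-0.5,-0.2,0,0,0,0],
  [-0.5,-0.2,0,0,0,0],
  [-0.3,-0.1,0,0,0,0],
  [0,0,0,0,0,0],
  [0,0,0,0,0,0],
  [0,0,0,0,0,0],
])

```text
time: 36.87
ee_pos: [0.5184, -0.1831, 0.3832]
tcp_rot: [[-0.706, 0.708, -0.0], [0.708, 0.706, 0.0], [0.0, 0.0, -1.0]]
ft_force: [-0.8, 0.8, -1.1]
finger_gap: 0.0858
```

```bash
python3 - <<'E'
from h import *
a=save('scene','s15.png'); s=state(); print(s['ee_pos'],s['ft_force'])
T={'muller':(.4,.2225,.015,.08),'red':(.6097,.1215,.008,.052),'yellow':(.4645,.019,.008,.048),'blue':(.650,-.131,.008,.044)}
for n,(x,y,z,h) in T.items(): print(n,np.round(w2pix('scene',[x,y,z])),np.round(w2pix('scene',[x,y,z+h])))
for o in('bird','brush_pot'):
    for c in('scene','top'):
        if c=='top': get_image('top')
        for r in regions_of(o,c)[:1]: print(o,c,np.round(r['bbox']))
E
```

```text
[ 0.51856356 -0.18295779  0.38319029] [ 0.69336513 -0.1911262  -0.1275081 ]
muller [401. 157.] [408. 133.]
red [409. 256.] [414. 245.]
yellow [330. 214.] [330. 202.]
blue [296. 328.] [295. 322.]
bird scene [296. 336.  48.  43.]
bird top [218. 214.  54.  53.]
brush_pot scene [494. 196.  58.  72.]
brush_pot top [182. 125.  49.  46.]
```

View pics/s15.png

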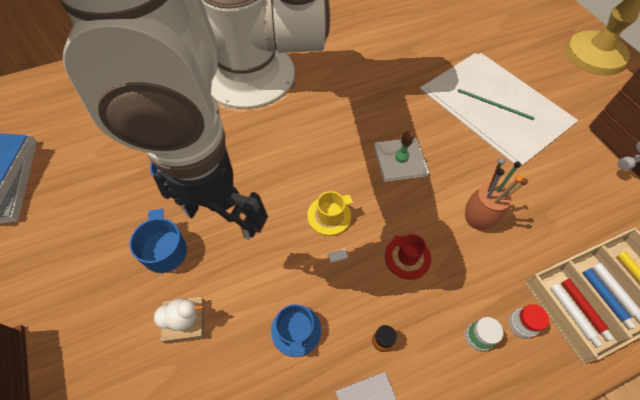

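The scene view shows the muller upright mid-slab (404,150), red at (410,248), yellow at (330,207) and blue at (297,325), all within a few pixels of prediction. The bird (178,316) and brush pot (490,207) are where they started, and the robot touches nothing. Handing in.

```bash
python3 -c "
from bench import *
print(close_job())"
```

```text
the job is handed in; nothing more can be done
None
```

The stack is taken apart from the top down: the muller stands on the slab, and the red, yellow and blue pots each stand on their own coaster. I handed the job in at about 37 s of the 136 s allowed; no verdict is reported.

- **Final scene picture:** Muller and pots all look upright and within a few pixels of where they should be. The arm is clear of everything, and the bird and brush pot look unmoved.
- **On the way:** Wrist pictures showed the pot below stayed put when red and yellow were lifted. Every set-down met its surface at the expected height, with at most 12 N measured on the wrist.
- **Disagreements:**
  - My first measurement of the stack was about 2 mm off, and I corrected it before gripping the red pot.
  - The cameras disagreed by up to about 6 mm on the slab and coasters, less than the tolerances.
  - In the final check the network took the blue coaster (scene view) and the slab (top view) for the bird. I therefore judged the bird by eye in the scene picture.
- **Over budget:** I viewed about 16 pictures, against a budget of 14.

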